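# Tuck the bottle carton shut, then hold the heating block's cover open

## Robot

A 6-joint arm with a two-finger parallel gripper is mounted at the origin on the work surface. World frame = base frame: x ahead of the robot, y to its left, z up, the work surface at z = 0. Lengths are in m, angles in rad, forces in N, time in s.
With the tool pointing down it reaches from about 0.35 to 0.775 m from the base axis. Payload 5.5 kg.
Tool frame: the origin (TCP) lies midway between the tips of the shut fingers; the grasp point (between the pads) lies 19 mm behind it (manip.grip_depth is the x of the grasp point in the tool frame, in m); x points along the fingers, y is the direction in which the jaws open and shut, and the axes are right-handed (so a half turn about x gives the same grasp; the last joint's range is limited). The gripper opens to 85 mm and grips with 20 to 120 N. Pads are 22 mm wide; open, the fingers measure 114 mm over their backs; the gripper's body (76 mm by 85 mm) begins 54 mm behind the grasp point. The pads swing forward as they close: fully open they stand 13 mm farther back than shut.
Start: joints at [1.177, 0.313, 0.046, 1.304, 0, 1.431], TCP at [0.144, 0.557, 0.194] pointing down, gripper open.
Joint ranges: [-2.76, 2.76], [-0.86, 1.69], [-1.03, 1.26], [-2.2, 2.34], [-1.47, 1.5], [-3.14, 3.14]. Speed limits (rad/s): [2.57, 2.57, 3.14, 3.14, 3.14, 3.14].

## Interface

Orientations are given as [roll, pitch, yaw] about the fixed x, y, z axes, in that order (R = Rz(yaw) Ry(pitch) Rx(roll)).
In Python, from cell import manip gives the robot as it stands. Calls block until the motion is done:
- manip.goto(position, orientation): joint-space move of the TCP to a pose.
- manip.movel(position, vel=0.15, attitude=None): straight line of the TCP; attitude=None keeps the orientation; vel is the mean speed in m/s.
- manip.move_joints(angles): joint-space move.
- manip.command_gripper(opening): finger opening in m; the grip force is fixed at half the most; returns when the fingers have stopped.
- manip.sleep(seconds).
- manip.solve_ik(position, orientation): joint angles nearest the present ones, or None.
- manip.read_camera(name): name is "scene" or "top" or "wrist"; returns the picture (420x560x3 uint8, red, green, blue); there is no depth.
- manip.camera_model(name): a dict with "fov_y" (degrees; the focal length in pixels is half the picture's height over the tangent of half this angle, whatever the lens; pixels are square), "cx", "cy" (the principal point, pixels), "origin" and "orientation" of the camera in the world. Camera axes: x right, y down, z forward; pixel columns grow to the right and rows downward; lengths in m; the calibration is good to about 2 mm. The wrist camera is an equidistant fisheye: a pixel r from the principal point sees the ray r / f radians off the axis. A picture is of the moment at which its call begins: read the wrist's pose just before it. camera_model takes no time and is no camera call; for the wrist camera it gives the pose at the moment of the call.
A pose or a line that the arm cannot do raises manip.MotionError and nothing moves.
- manip.sign_off(): hands the job in, once; it reports no verdict.
Trained networks look in the newest picture that a camera, given by its name, has taken for a name from the list of things; names that differ only in an ending like _2 or _b are one class to them, and where a whole thing is asked for, a point or a joint stands for the part that bears it (a point fixed in the world has none). Each returns a list of dicts, best first, with "score" (0 to 1); they miss things now and then, are a little off and sometimes report something else, mostly with a low value. They report only what shows in the picture. A call takes as long as a camera call.
- manip.outline_of(camera, target): "mask" (420x560 bool, what is visible of it) and "box" ([left, top, right, bottom] in pixels, round what is visible of it).
Readings, each from a call of its own:
- manip.get_t(): time.
- manip.get_joint_pos(): joint angles.
- manip.get_joint_vel(): joint speeds.
- manip.get_tau(): joint torques, N m.
- manip.get_position(): TCP position.
- manip.get_eef_rot(): TCP orientation.
- manip.get_force(): force on the tool from outside, world axes, zero at the start.
- manip.get_wrist_torque(): the same for the moment, N m.
- manip.get_finger_gap(): finger opening in m.
Only numpy, scipy, OpenCV 4.12 (cv2) and the standard library are available. Lean on these libraries where they do the work, as an engineer would, in place of code of your own. Each camera call takes 0.05 s, during which the arm holds its last target.

## Task

Fold down the lid of the cardboard bottle carton until it lies shut with its tab tucked in behind the front rim. Then lift the heating block's steel cover by its bar handle and hold it steady at 45 degrees open (within about five degrees) so that a colleague can load vials; the cover falls shut if released, so finish while still holding it there. Leave the amber bottle, beaker, jar and cork ring standing around them where they are.

Things in the scene. Friction and masses are not known exactly. Their poses are not given: they have to be found in the camera images.
- carton: open cardboard carton full of small amber bottles (92 mm tall, all below its rim), fixed to the bench: 190 mm in its x, 180 mm in its y, 110 mm tall, walls 5 mm. Origin: centre of its underside; z up; its x axis runs from its front rim to the hinge side of its lid.
- carton_lid_hinge (a point): middle of the carton lid's hinge line, on the carton's back top edge: 95 mm along the carton's x from its centre and 110 mm up. The hinge line runs along the carton's y.
- carton_lid_edge (a point): middle of the carton lid's free edge, on its outer face (upper face when shut): 190 mm from the hinge line, 5 mm above the lid's underside. It moves with the lid, and lies over the front rim when the lid is shut.
- carton_lid (a joint): opening of the carton lid in rad: 0 shut (lid level, tab inside the front rim), 1.57 upright. It starts part open, between 0.7 and 1.2. The lid is a cardboard panel 190 mm long, 180 mm wide, 5 mm thick, with a tab 28 mm deep and 120 mm wide turned down 11 mm inside its free edge. The crease is stiff: the lid stays at whatever angle it is left; 1 to 2 N near its free edge, pushed on the outer face, swings it down.
- heater: heating block, a white box on a grey foot, fixed to the bench: 220 mm square, 130 mm tall, with an aluminium vial block inside. Origin: centre of its underside; z up; its x axis runs from its front (control panel) to the hinge side of its cover.
- heater_cover_hinge (a point): middle of the steel cover's hinge line, on the box's back top edge: 110 mm along the heater's x from its centre and 130 mm up. The hinge line runs along the heater's y.
- heater_cover_handle (a point): middle of the dark bar handle on the steel cover. The bar is round, 12 mm thick, 110 mm long, parallel to the hinge line; its centre line is 185 mm from the hinge line towards the front and 48 mm above the cover's underside (42 mm above its upper face), on two legs at its ends. The cover's front edge is 35 mm beyond it. It moves with the cover.
- heater_cover (a joint): opening of the steel cover in rad: 0 shut (level), 0.785 is 45 degrees, 1.57 upright. It starts shut. The cover is 220 mm square, 6 mm thick, about 0.3 to 0.6 kg; it swings freely and falls shut when let go anywhere below upright.
- bottle_mid (a point): centre (57 mm up) of a loose amber bottle with a white cap, 56 mm across, 114 mm tall. Leave it alone.
- beaker_mid (a point): centre (45 mm up) of a loose glass beaker, 68 mm across, 90 mm tall. Leave it alone.
- jar_mid (a point): centre (35 mm up) of a loose white jar with a metal cap, 60 mm across, 70 mm tall. Leave it alone.
- cork_ring_mid (a point): centre (12.5 mm up) of a loose cork ring, 90 mm across, 25 mm tall. Leave it alone.

How it is judged:
By the outcome, as a careful person would: the job done as asked, in the order asked, and still so for the second after the job is handed in, while the arm keeps its last pose, push and grip.
It also fails if it takes over 51 s, if anything falls off the work surface, if the arm or the gripper's body presses on something with over 40 N, if the wrist force passes 120 N, or if a joint passes its speed limit or range.

## Working session

There is one attempt and no reset: what is moved stays moved. The work goes in short steps, each a Python script; the robot and the scene stay as the last script left them, time stands still between calls to the robot, and variables do not carry over. Pictures are saved under pics/ and viewed, and the job is handed in when it is done.

```bash
ls; mkdir -p pics
python3 - <<'E'
from cell import manip
import cv2, numpy as np
for n in ["scene","top","wrist"]:
    im=manip.read_camera(n); cv2.imwrite(f"pics/{n}0.png",im[:,:,::-1]); print(n,manip.camera_model(n))
    for t in ["carton","carton_lid","heater","heater_cover","heater_cover_handle","bottle_mid","beaker_mid","jar_mid","cork_ring_mid"]:
        if n=="wrist" : continue
        r=manip.outline_of(n,t)
        print(t,[(round(d["score"],2),[round(float(v)) for v in d["box"]]) for d in r[:2]])
print(manip.get_t(),manip.grip_depth)
E
```

```text
pics
scene {'fov_y': 57.17378736566783, 'cx': 278.0349295116308, 'cy': 210.3523398146998, 'origin': array([ 1.12552385, -0.66029173,  0.9502566 ]), 'orientation': array([-2.34333662, -0.01282682,  0.72019992])}
carton [(0.83, [201, 198, 286, 306])]
carton_lid [(0.68, [199, 198, 281, 284])]
heater [(0.64, [275, 144, 364, 229])]
heater_cover [(0.59, [278, 144, 358, 201])]
heater_cover_handle [(0.76, [278, 144, 359, 197])]
bottle_mid [(0.82, [131, 280, 155, 320])]
beaker_mid [(0.53, [334, 142, 345, 160])]
jar_mid [(0.62, [356, 161, 369, 186])]
cork_ring_mid [(0.78, [165, 321, 199, 360])]
top {'fov_y': 43.42391176628004, 'cx': 284.94714310461865, 'cy': 213.65481194933056, 'origin': array([0.3430404 , 0.00862456, 1.75716349]), 'orientation': array([-2.98362745,  0.00934918, -1.58915651])}
carton [(0.95, [314, 181, 390, 264])]
carton_lid [(0.73, [325, 183, 392, 241]), (0.66, [149, 209, 171, 228])]
heater [(0.8, [180, 191, 270, 279])]
heater_cover [(0.57, [174, 190, 270, 282])]
heater_cover_handle [(0.96, [174, 188, 264, 276]), (0.66, [427, 246, 446, 262])]
bottle_mid [(0.76, [426, 245, 445, 263])]
beaker_mid [(0.64, [150, 242, 172, 261])]
jar_mid [(0.77, [151, 207, 170, 226])]
cork_ring_mid [(0.7, [412, 196, 438, 224])]
wrist {'fov_y': 65.70646984690485, 'cx': 282.8452591666257, 'cy': 210.0383373419246, 'origin': array([0.0707261 , 0.57722655, 0.37429088]), 'orientation': array([ 2.83954153e+00, -4.23037020e-04,  1.31726580e+00])}
1.05 -0.0187
```

Run:
```python
import cv2
a=cv2.imread("pics/top0.png")[150:320,120:470]; cv2.imwrite("pics/top0c.png",cv2.resize(a,(796,387),interpolation=cv2.INTER_CUBIC))
a=cv2.imread("pics/scene0.png")[120:370,110:400]; cv2.imwrite("pics/scene0c.png",cv2.resize(a,(696,600),interpolation=cv2.INTER_CUBIC))
```

```text
(no output)
```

View pics/top0.png

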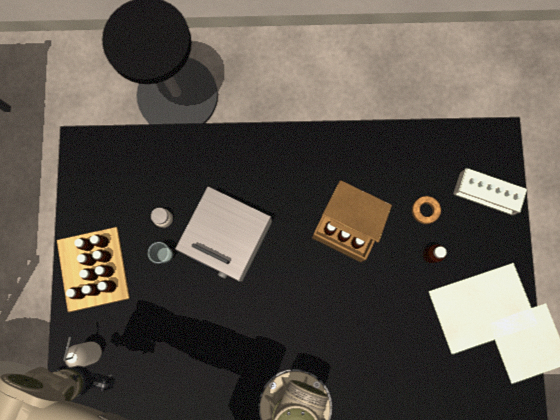

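```bash
sleep 0.1
```

```text
(no output)
```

View pics/scene0.png

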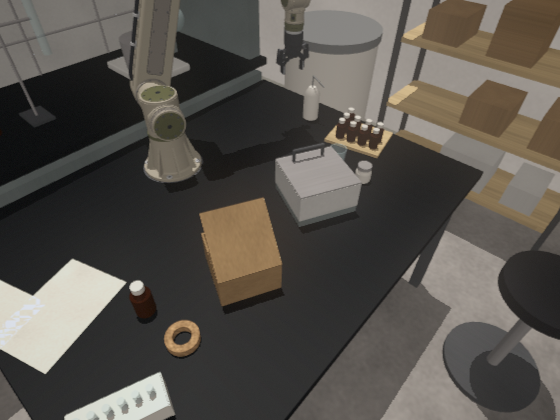

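View pics/wrist0.png

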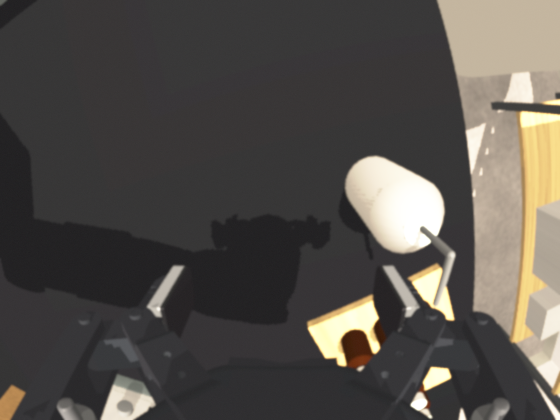

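The top view shows the heater near (225,233) with its handle bar at (210,252), and the carton near (350,222) with its lid hinged on the upper side. The beaker is at (160,252), jar (161,217), cork ring (427,210) and bottle (437,253).

View pics/top0c.png

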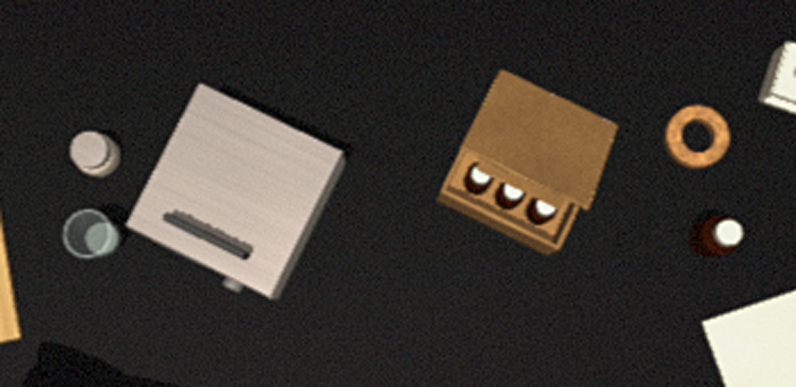

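View pics/scene0c.png

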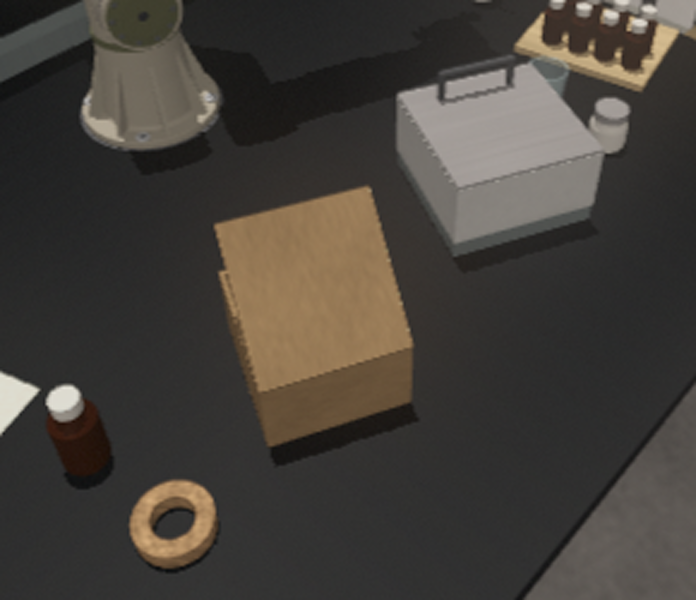

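```bash
cat > h.py <<'E'
import numpy as np, cv2
from scipy.spatial.transform import Rotation as R
from scipy.optimize import least_squares
def rot(o): return R.from_euler('xyz',o).as_matrix()
CAM={'top':dict(fov_y=43.42391176628004,cx=284.94714310461865,cy=213.65481194933056,origin=np.array([0.3430404,0.00862456,1.75716349]),orientation=[-2.98362745,0.00934918,-1.58915651]),
'scene':dict(fov_y=57.17378736566783,cx=278.0349295116308,cy=210.3523398146998,origin=np.array([1.12552385,-0.66029173,0.9502566]),orientation=[-2.34333662,-0.01282682,0.72019992])}
def proj(P,n):
    c=CAM[n]; f=210/np.tan(np.radians(c['fov_y']/2)); p=(np.atleast_2d(P)-c['origin'])@rot(c['orientation'])
    return np.c_[c['cx']+f*p[:,0]/p[:,2],c['cy']+f*p[:,1]/p[:,2]]
def back(uv,n,z):
    c=CAM[n]; f=210/np.tan(np.radians(c['fov_y']/2)); d=rot(c['orientation'])@np.array([(uv[0]-c['cx'])/f,(uv[1]-c['cy'])/f,1])
    return c['origin']+d*(z-c['origin'][2])/d[2]
def T(p,L):
    c,s=np.cos(p[2]),np.sin(p[2]); L=np.atleast_2d(L)
    return np.c_[p[0]+c*L[:,0]-s*L[:,1],p[1]+s*L[:,0]+c*L[:,1],L[:,2]]
def flap(th,hx,hz,d,h,y):  # d toward front from hinge, h above underside
    return [hx-d*np.cos(th)+h*np.sin(th),y,hz+d*np.sin(th)+h*np.cos(th)]
E
python3 - <<'E'
from h import *
t=lambda u,v:np.array([120+u/2.274,150+v/2.274]); s=lambda u,v:np.array([110+u/2.4,120+v/2.4])
hp=[('top',t(200,83),(.11,.11,.136)),('top',t(344,155),(.11,-.11,.136)),('top',t(128,228),(-.11,.11,.136)),('top',t(275,298),(-.11,-.11,.136)),
('scene',s(398,95),(-.11,-.11,.136)),('scene',s(458,187),(.11,-.11,.136)),('scene',s(602,153),(.11,.11,.136)),('scene',s(455,250),(.11,-.11,0)),('scene',s(590,215),(.11,.11,0)),
('scene',s(440,72),(-.075,-.055,.184)),('scene',s(513,60),(-.075,.055,.184))]
def fh(p): return np.concatenate([proj(T(p,L),n)[0]-uv for n,uv,L in hp])
r=least_squares(fh,[.55,.17,-.4],loss='soft_l1'); print('heater',r.x,np.round(r.fun.reshape(-1,2),1).tolist())
def cp(th):
    F=lambda d,h,y:flap(th,.095,.11,d,h,y)
    return [('top',t(502,69),F(0,.005,.09)),('top',t(617,125),F(0,.005,-.09)),('top',t(460,148),F(.19,.005,.09)),('top',t(588,208),F(.19,.005,-.09)),
    ('scene',s(264,390),F(0,.005,-.09)),('scene',s(411,346),F(0,.005,.09)),('scene',s(216,226),F(.19,.005,-.09)),('scene',s(371,188),F(.19,.005,.09)),
    ('scene',s(271,445),(.095,-.09,0)),('scene',s(411,400),(.095,.09,0)),('top',t(440,195),(-.095,.09,.11)),('top',t(553,249),(-.095,-.09,.11))]
def fc(p): return np.concatenate([proj(T(p,L),n)[0]-uv for n,uv,L in cp(p[3])])
r=least_squares(fc,[.55,-.17,-.4,.9],loss='soft_l1'); print('carton',r.x,np.round(r.fun.reshape(-1,2),1).tolist())
for n,uv,z in [('bottle',(437,253),.11),('beaker',(160,252),.07),('jar',(161,217),.06),('ring',(427,210),.0125)]: print(n,back(uv,'top',z).round(3))
E
```

```text
heater [ 0.54766355  0.21043113 -0.45424639] [[-0.5, -0.6], [-0.5, -3.2], [-0.4, -1.0], [-0.9, -1.5], [-1.9, -0.8], [-0.3, 0.1], [0.1, -2.5], [-1.2, 3.6], [-1.1, 1.2], [-0.5, -0.5], [-2.1, -2.3]]
carton [ 0.58348973 -0.19128231 -0.4779265   0.68765391] [[-1.3, -0.9], [-0.3, -1.0], [-0.6, -0.8], [-0.8, 0.0], [-2.3, 0.4], [0.7, -0.8], [-1.2, -1.4], [-1.5, -1.7], [-1.6, 0.3], [-0.5, -0.1], [-0.5, -2.2], [1.8, -0.5]]
bottle [ 0.472 -0.452  0.11 ]
beaker [0.495 0.423 0.07 ]
jar [0.611 0.424 0.06 ]
ring [ 0.624 -0.456  0.012]
```

```bash
cat >> h.py <<'E'
HE=np.array([.5477,.2104,-.4542]); CA=np.array([.5835,-.1913,-.4779])
def rpy(M): return R.from_matrix(M).as_euler('xyz')
def tool(frame_yaw,a,jaw='along',sgn=1):
    """a: tilt of tool direction from straight down toward +x of the local frame. jaw 'along' hinge (local y) or 'across'"""
    x=np.array([np.sin(a),0,-np.cos(a)]); 
    y=np.array([0,1.,0])*sgn if jaw=='along' else np.array([np.cos(a),0,np.sin(a)])*sgn
    M=np.c_[x,y,np.cross(x,y)]
    return R.from_euler('z',frame_yaw).as_matrix()@M
def cartpose(th,d=.165,h=.005,a=0,sgn=1):
    return T(CA,flap(th,.095,.11,d,h,0))[0], rpy(tool(CA[2],a,'along',sgn))
GD=.0187
def handlepose(th,a0,sgn=1,back=0,off=0):
    """tool tilt a0 at th=0, rotates with cover: a=a0-th. back: stand-off behind along tool x; off: extra insertion"""
    a=a0-th; M=tool(HE[2],a,'across',sgn); p=T(HE,flap(th,.11,.13,.185,.048,0))[0]
    return p+M[:,0]*(GD-back+off), rpy(M)
E
python3 - <<'E'
from h import *
from cell import manip
print('handle top pred',proj(T(HE,[-.075,0,.178]),'top'), 'ends',proj(T(HE,[[-.075,.055,.184],[-.075,-.055,.184]]),'top'),proj(T(HE,[[-.075,.055,.184],[-.075,-.055,.184]]),'scene'))
for s in(1,-1):
    for th in (.9,.7,.3,0): print('lid',s,th,manip.solve_ik(*cartpose(th,sgn=s)))
for s in (1,-1):
  for a0 in (.3,.5,.7,.9):
    print('han',s,a0,[None if (q:=manip.solve_ik(*handlepose(th,a0,s,b))) is None else np.round(q,2).tolist() for th,b in((0,.1),(0,0),(.4,0),(.785,0))])
E
```

```text
handle top pred [[210.83552796 252.80476582]] ends [[194.0980243  244.90882306]
 [227.06446864 260.40396578]] [[321.62293177 142.69507412]
 [292.84466775 149.51686902]]
lid 1 0.9 [-0.44727533  0.37927786  0.25813464  1.44965311  0.          0.03062467]
lid 1 0.7 [-0.44599298  0.3309703   0.13490745  1.37473348  0.          0.03190702]
lid 1 0.3 [-0.44406135  0.28244416 -0.07060459  1.21774757  0.          0.03383865]
lid 1 0 [-0.44350619  0.2917689  -0.18002697  1.09900046  0.          0.03439381]
lid -1 0.9 [-0.44727533  0.37927786  0.25813464  1.44965311  0.         -3.11096798]
lid -1 0.7 [-0.44599298  0.3309703   0.13490745  1.37473348  0.         -3.10968564]
lid -1 0.3 [-0.44406135  0.28244416 -0.07060459  1.21774757  0.         -3.10775401]
lid -1 0 [-0.44350619  0.2917689  -0.18002697  1.09900046  0.         -3.10719885]
han 1 0.3 [[0.51, 0.06, -0.16, 1.18, -0.25, 2.51], [0.46, 0.12, -0.33, 0.94, -0.24, 2.46], [0.24, 0.34, 0.16, 1.47, 0.06, 2.26], [0.09, 0.76, 0.87, 2.1, 0.24, 2.06]]
han 1 0.5 [[0.66, -0.0, -0.31, 1.03, -0.44, 2.63], [0.56, 0.07, -0.46, 0.76, -0.42, 2.53], [0
[... 530 characters left out ...]
0.06, -0.88], [0.09, 0.76, 0.87, 2.1, 0.24, -1.08]]
han -1 0.5 [[0.66, -0.0, -0.31, 1.03, -0.44, -0.52], [0.56, 0.07, -0.46, 0.76, -0.42, -0.61], [0.32, 0.22, -0.0, 1.28, -0.07, -0.8], [0.13, 0.58, 0.61, 1.84, 0.16, -1.0]]
han -1 0.7 [[0.8, -0.01, -0.43, 0.89, -0.66, -0.4], [0.66, 0.05, -0.58, 0.59, -0.62, -0.57], [0.41, 0.12, -0.16, 1.09, -0.23, -0.73], [0.19, 0.41, 0.39, 1.61, 0.05, -0.93]]
han -1 0.9 [[0.94, 0.03, -0.54, 0.77, -0.88, -0.28], [0.76, 0.08, -0.69, 0.38, -0.82, -0.54], [0.5, 0.05, -0.31, 0.91, -0.4, -0.68], [0.26, 0.27, 0.19, 1.39, -0.07, -0.86]]<stdin>:5: UserWarning: Gimbal lock detected. Setting third angle to zero since it is not possible to uniquely determine all angles.
```

```bash
python3 -W ignore - <<'E'
from h import *
from cell import manip
p=manip.get_position(); manip.movel([p[0],p[1],.36],vel=.3)
manip.command_gripper(0.0)
manip.goto(*cartpose(1.05)); print(manip.get_t(), manip.get_position(), manip.get_force())
im=manip.read_camera("wrist"); cv2.imwrite("pics/w1.png",im[:,:,::-1])
im=manip.read_camera("scene"); cv2.imwrite("pics/s1.png",cv2.resize(im[120:370,110:400,::-1],(696,600)))
E
```

```text
5.625 [ 0.59911714 -0.19832582  0.25584561] [ 0.4051993  -0.32258569 -0.18476038]
```

View pics/w1.png

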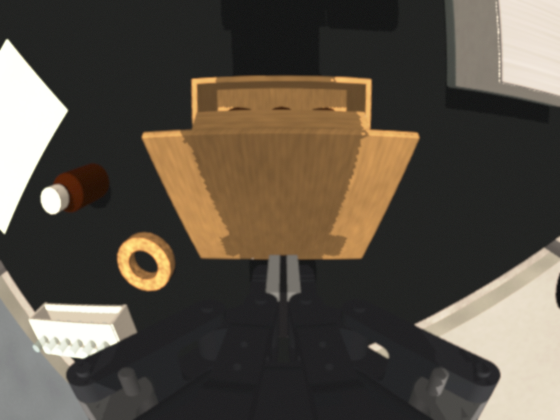

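View pics/s1.png

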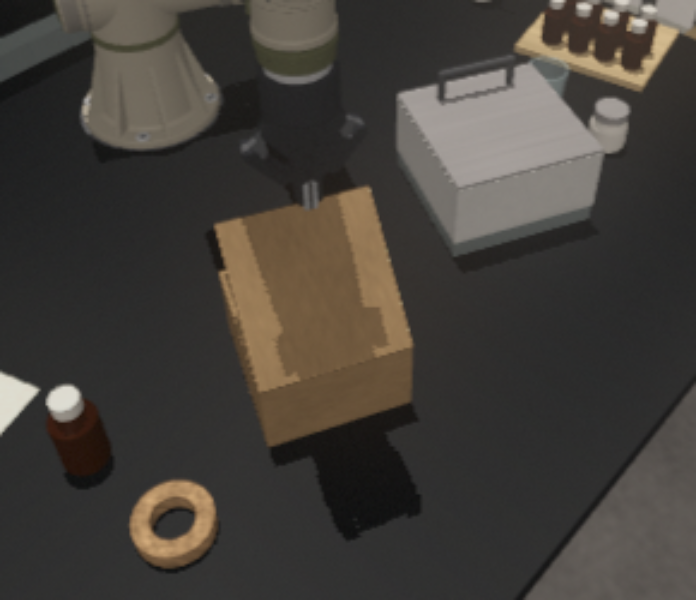

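The wrist view shows the lid centred ahead of the closed fingers, with its free edge on row 132 and its hinge on row 258, and the fingers over the outer face. Now I'll swing the lid down along its arc while watching the force.

```bash
python3 -W ignore - <<'E'
from h import *
from cell import manip
for th in (.75,.6,.45,.3,.2,.12,.06,.02,-.005):
    p,o=cartpose(th); 
    manip.movel(p,vel=.1); print(th, round(manip.get_t(),2), np.round(manip.get_force(),1), round(manip.get_position()[2],4))
    if np.linalg.norm(manip.get_force())>20: break
im=manip.read_camera("scene"); cv2.imwrite("pics/s2.png",cv2.resize(im[120:370,110:400,::-1],(696,600)))
E
```

```text
0.75 6.37 [ 0.3 -0.2 -0.2] 0.2266
0.6 6.77 [ 0.1 -0.5  0.1] 0.2076
0.45 7.17 [ 0.3 -0.5  0.2] 0.1867
0.3 7.57 [ 0.6 -0.9  0.8] 0.1639
0.2 7.88 [-0.1 -0.3  0.1] 0.1478
0.12 8.17 [ 0.5 -0.3  0.1] 0.1346
0.06 8.42 [ 0.2 -0.2 -0.5] 0.1249
0.02 8.67 [-0.   1.   0.2] 0.118
-0.005 8.92 [-0.3  0.3  0.1] 0.1139
```

View pics/s2.png

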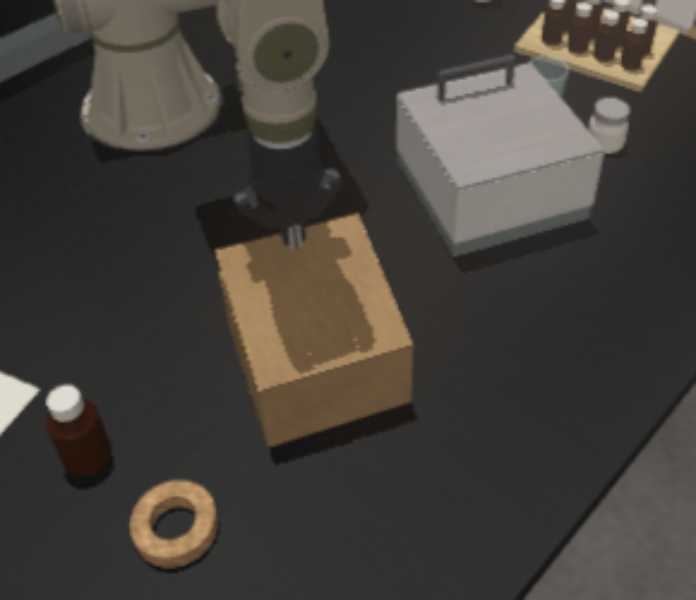

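The lid follows down, with its free edge now at about (218,250)–(360,218) in the crop, close to shut. I'll press on until contact force shows it has seated.

```bash
python3 -W ignore - <<'E'
from h import *
from cell import manip
p=np.array(manip.get_position())
for i in range(12):
    p[2]-=.0015; manip.movel(p,vel=.03); f=manip.get_force(); print(round(manip.get_t(),2), np.round(f,1), round(manip.get_position()[2],4))
    if f[2]>9: break
p[2]+=.10; manip.movel(p,vel=.25)
p=T(CA,[-.13,0.02,.30])[0]
manip.movel([.42,-.02,.36],vel=.3)
im=manip.read_camera("scene"); cv2.imwrite("pics/s3.png",cv2.resize(im[120:370,110:400,::-1],(696,600)))
im=manip.read_camera("top"); cv2.imwrite("pics/t3.png",cv2.resize(im[150:320,120:470,::-1],(796,387)))
print(manip.get_t())
E
```

```text
9.22 [-0.1 -0.1 -0.3] 0.1125
9.47 [1.2 0.1 0.1] 0.111
9.72 [ 0.7 -1.1  0. ] 0.1095
9.97 [0.8 0.4 0.2] 0.108
10.22 [1.  0.4 0.4] 0.1065
10.47 [ 0.2  0.3 -0.3] 0.105
10.72 [-0.2  0.  -0.4] 0.1034
10.97 [0.5 0.2 0.5] 0.102
11.22 [ 0.1 -0.7  0.1] 0.1005
11.47 [-0.4 -0.1  1.4] 0.0989
11.72 [-0.2 -0.7  0.1] 0.0975
11.97 [ 0.2 -0.5  0.2] 0.0959
13.5583
```

View pics/s3.png

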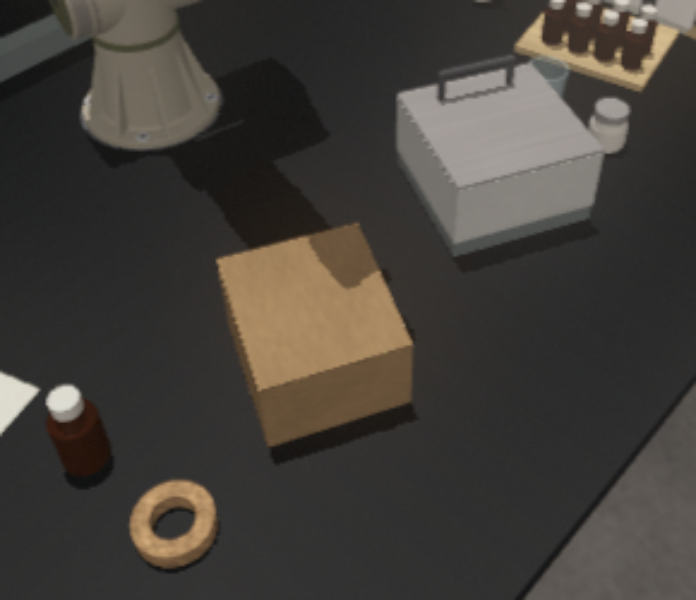

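View pics/t3.png

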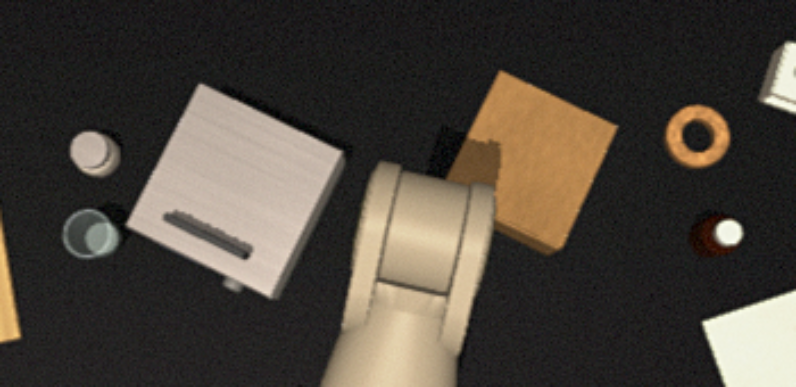

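```bash
python3 -W ignore - <<'E'
from h import *
from cell import manip
for th in (.2,.1,0,-.1):
    q=proj(T(CA,[flap(th,.095,.11,.19,.005,y) for y in(.09,-.09)]),'scene'); print(th,((q-[110,120])*2.4).round(0).tolist())
print('hinge',((proj(T(CA,[flap(0,.095,.11,0,.005,y) for y in(.09,-.09)]),'scene')-[110,120])*2.4).round().tolist())
print('tip at end',((proj([cartpose(-.005)[0]],'scene')-[110,120])*2.4))
print(manip.get_finger_gap(),manip.get_force())
im=manip.read_camera("wrist"); cv2.imwrite("pics/w3.png",im[:,:,::-1])
im=manip.read_camera("scene"); cv2.imwrite("pics/s3b.png",cv2.resize(im[190:315,180:300,::-1],(576,600),interpolation=cv2.INTER_CUBIC))
E
```

```text
0.2 [[357.0, 212.0], [214.0, 249.0]]
0.1 [[357.0, 221.0], [215.0, 258.0]]
0 [[356.0, 231.0], [217.0, 267.0]]
-0.1 [[357.0, 241.0], [219.0, 278.0]]
hinge [[412.0, 341.0], [258.0, 388.0]]
tip at end [[294.0743004 262.7760009]]
-0.00014940300350129433 [-0.29678321 -0.83642975 -0.39995875]
```

View pics/w3.png

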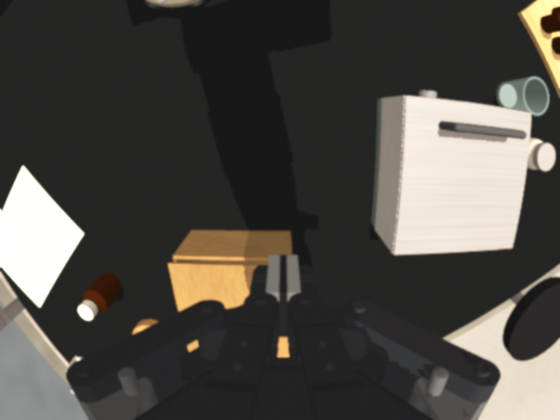

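View pics/s3b.png

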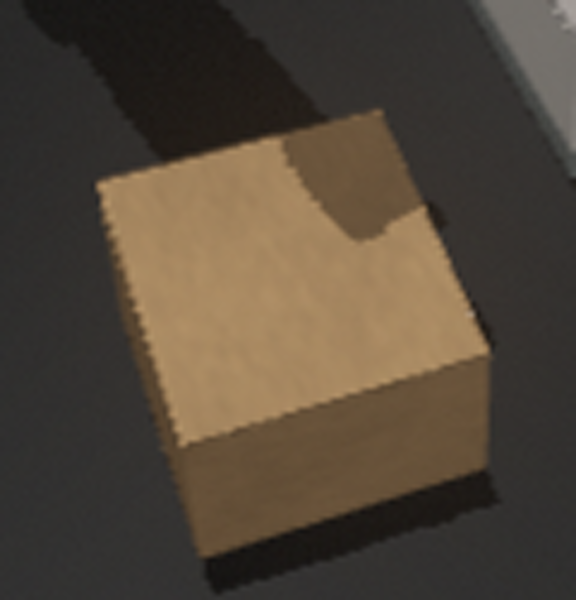

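```bash
python3 -W ignore - <<'E'
from h import *
from cell import manip
c=manip.camera_model('wrist'); p=np.array(manip.get_position()); M=rot(manip.get_eef_rot()); f=210/np.tan(np.radians(c['fov_y']/2))
print(p,M.round(2).tolist(), f)
for k in (.02,.0,-.019,-.03,-.04,-.06,-.08):
    q=rot(c['orientation']).T@(p+M[:,0]*k-c['origin']); a=np.arctan2(np.hypot(q[0],q[1]),q[2]); u=q[:2]/np.hypot(*q[:2])*a*f
    print(k,c['cx']+u[0],c['cy']+u[1])
E
```

```text
[ 0.41995015 -0.02055712  0.35843778] [[-0.0, 0.46, 0.89], [0.0, 0.89, -0.46], [-1.0, -0.0, -0.0]] 325.19226210127806
0.02 280.7282469311525 230.7986107371555
0.0 280.5295220847777 242.66481911440843
-0.019 280.3047598232057 256.20054624324814
-0.03 280.1548633387608 265.29722388262957
-0.04 280.00361969404617 274.5335286420727
-0.06 279.6495645332127 296.39058201678534
-0.08 279.209001196276 324.0737243042106
```

```bash
python3 -W ignore - <<'E'
from h import *
from cell import manip
p=np.array(manip.get_position()); im=manip.read_camera("scene")[:,:,::-1].copy()
M=rot(manip.get_eef_rot())
big=cv2.resize(im[100:225,180:330],(800,667),interpolation=cv2.INTER_CUBIC)
for k,col in((0,(0,0,255)),(-.019,(0,255,0)),(-.04,(255,0,0))):
    q=proj([p+M[:,0]*k],'scene')[0]; print(q); cv2.circle(big,tuple(((q-[180,100])*5.333).astype(int).tolist()),4,col,-1)
cv2.imwrite("pics/s4.png",big[:600])
E
```

```text
[237.00488465 126.31319249]
[236.59632131 120.41485862]
[236.13285209 113.72386141]
```

View pics/s4.png

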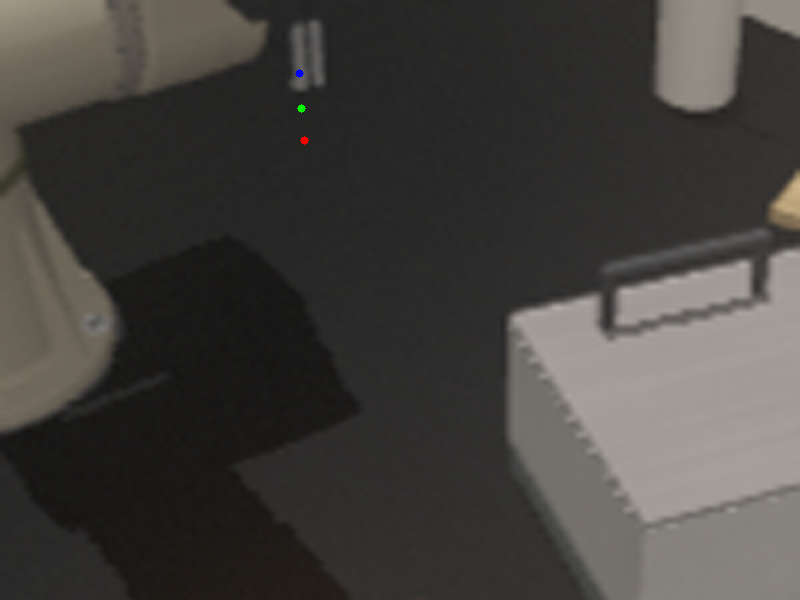

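```bash
python3 -W ignore - <<'E'
from h import *
from cell import manip
c=manip.camera_model('wrist'); f=210/np.tan(np.radians(c['fov_y']/2)); Rc=rot(c['orientation'])
def wp(P,dz=0):
    q=(np.atleast_2d(P)-c['origin']-[0,0,dz])@Rc; r=np.hypot(q[:,0],q[:,1]); a=np.arctan2(r,q[:,2]); return np.c_[c['cx']+q[:,0]/r*a*f,c['cy']+q[:,1]/r*a*f].round(0).tolist()
print(c['origin'])
for dz in(0,.03):
    print(dz,'cover',wp(T(HE,[(.11,.11,.136),(.11,-.11,.136),(-.11,.11,.136),(-.11,-.11,.136)]),dz),'handle',wp(T(HE,[(-.075,.055,.178),(-.075,-.055,.178)]),dz),'carton front',wp(T(CA,[(-.095,.09,.115),(-.095,-.09,.115)]),dz))
    print('bottle',wp([.472,-.452,.114],dz))
E
```

```text
[0.35291861 0.01596962 0.53934502]
0 cover [[511.0, 248.0], [392.0, 258.0], [529.0, 112.0], [401.0, 98.0]] handle [[519.0, 135.0], [453.0, 130.0]] carton front [[291.0, 259.0], [171.0, 257.0]]
bottle [[86.0, 309.0]]
0.03 cover [[501.0, 242.0], [386.0, 249.0], [517.0, 111.0], [393.0, 99.0]] handle [[506.0, 133.0], [442.0, 128.0]] carton front [[291.0, 251.0], [177.0, 249.0]]
bottle [[93.0, 301.0]]
```

Projecting the reported TCP into the scene picture puts it about 30 mm beyond the visible fingertips: tips at crop row 88, TCP at row 140. The wrist camera agrees with the heater's position, so the arm kinematics are right and the fingers are effectively shorter than stated. The lid is therefore still about 0.07 rad open, so I'll push lower until contact.

```bash
python3 -W ignore - <<'E'
from h import *
from cell import manip
p,o=cartpose(0); p[2]=.15; manip.movel(p,vel=.3); p[2]=.099; manip.movel(p,vel=.15)
for i in range(30):
    p[2]-=.0012; manip.movel(p,vel=.03); f=manip.get_force(); print(round(manip.get_t(),2), np.round(f,1), round(manip.get_position()[2],4))
    if f[2]>10: break
im=manip.read_camera("scene"); cv2.imwrite("pics/s5.png",cv2.resize(im[120:370,110:400,::-1],(696,600)))
E
```

```text
15.51 [-0.1  0.1  0.1] 0.0989
15.76 [-0.3  0.2 -1. ] 0.0967
16.01 [0.8 0.2 0.5] 0.0952
16.26 [0.2 0.1 0.4] 0.0941
16.51 [ 0.3 -0.1  1.3] 0.0929
16.76 [ 0.  -0.1  0.6] 0.0917
17.01 [-0.3 -0.   0.4] 0.0905
17.26 [-0.1  0.5  0.2] 0.0893
17.51 [ 0.4  0.4 -0.6] 0.0881
17.76 [ 0.1 -1.  -0.3] 0.0869
18.01 [ 0.2  0.5 -0.8] 0.0857
18.26 [ 0.7 -0.  -0.2] 0.0845
18.51 [ 0.3 -0.3  0.4] 0.0833
18.76 [0.3 1.1 0.4] 0.0821
19.01 [-0.3  1.1  1. ] 0.0809
19.26 [-0.1  0.4  0.4] 0.0797
19.51 [-0.3  0.9 -0.3] 0.0785
19.76 [0.4 1.3 1.1] 0.0776
20.01 [-2.5  0.8  8.6] 0.0774
20.26 [-4.2  2.3 14.9] 0.0772
```

View pics/s5.png

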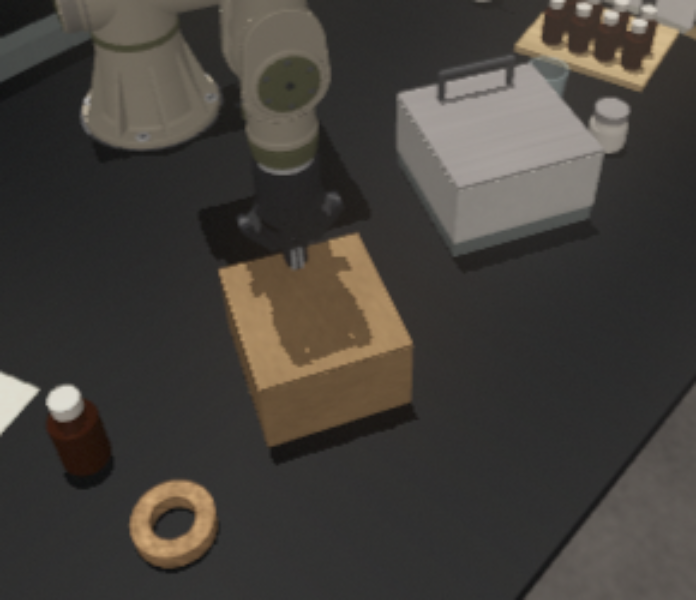

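The hard stop came at TCP z 0.0774 with 15 N, and the lid's front edge is now at (219,270)–(360,235), matching the shut prediction. It also puts the true tips about 37 mm behind the reported TCP, so I'll use that offset for the handle grasp.

```bash
sed -i 's/^GD=.*/GD=.055/' h.py; python3 -W ignore - <<'E'
from h import *
from cell import manip
p=np.array(manip.get_position()); p[2]=.22; manip.movel(p,vel=.3)
im=manip.read_camera("scene"); cv2.imwrite("pics/s6.png",cv2.resize(im[190:315,180:300,::-1],(576,600),interpolation=cv2.INTER_CUBIC))
A0=.55
for th,b in((0,.11),(0,0),(.4,0),(.785,0)): print(np.round(manip.solve_ik(*handlepose(th,A0,-1,b)),2))
manip.goto(*handlepose(0,A0,-1,.11)); 
manip.command_gripper(.045)
print(manip.get_t(),manip.get_finger_gap())
im=manip.read_camera("scene"); cv2.imwrite("pics/s7.png",cv2.resize(im[100:250,230:400,::-1],(680,600),interpolation=cv2.INTER_CUBIC))
im=manip.read_camera("wrist"); cv2.imwrite("pics/w7.png",im[:,:,::-1])
np.save('wc.npy',manip.camera_model('wrist'),allow_pickle=True)
E
```

```text
[ 0.66  0.   -0.38  0.92 -0.49 -0.52]
[ 0.55  0.1  -0.53  0.62 -0.46 -0.64]
[ 0.33  0.21 -0.11  1.15 -0.11 -0.79]
[ 0.15  0.51  0.43  1.68  0.13 -0.98]
23.1 0.045128963355319456
```

View pics/s6.png

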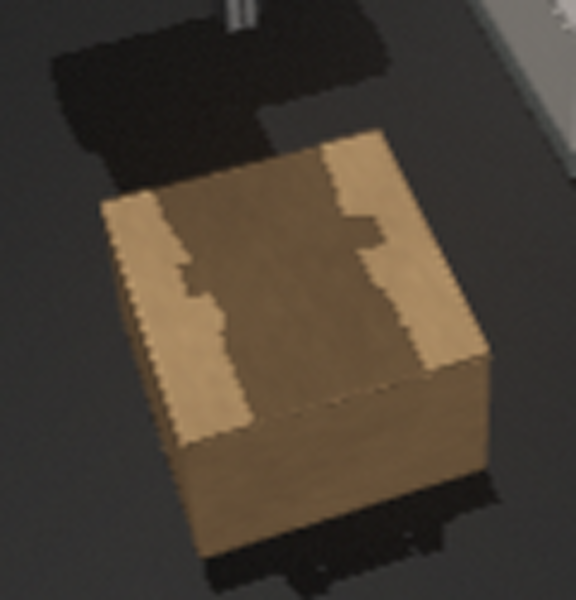

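View pics/s7.png

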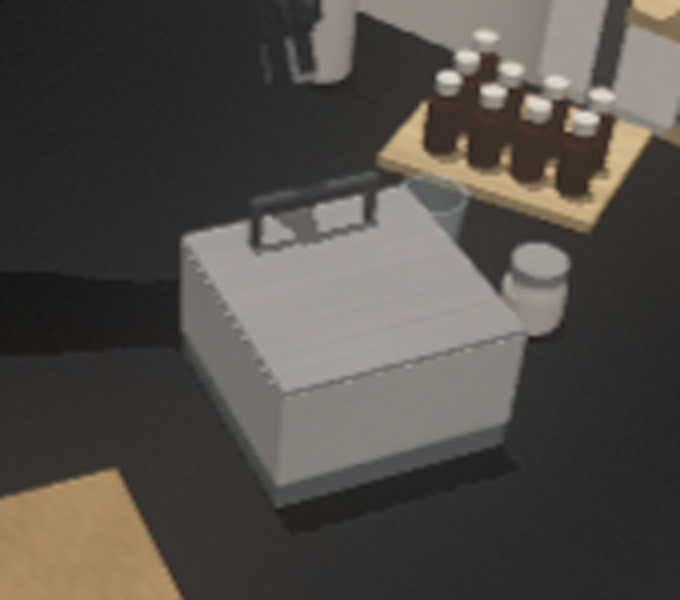

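View pics/w7.png

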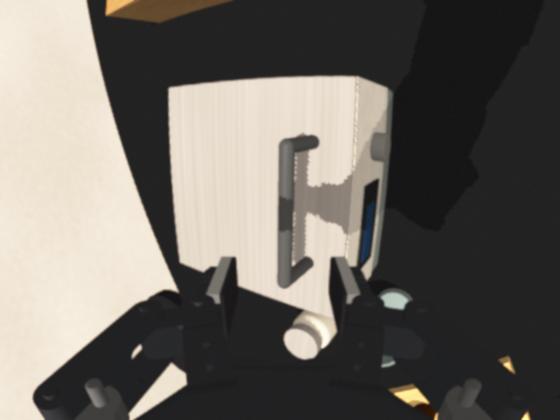

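The carton lid stays shut with the fingers away. In the wrist view the handle runs vertically at column 286 (rows 143–285), midway between the jaws at columns 235 and 332.

```bash
cat >> h.py <<'E'
def wproj(P,c):
    f=210/np.tan(np.radians(c['fov_y']/2)); q=(np.atleast_2d(P)-c['origin'])@rot(c['orientation']); r=np.hypot(q[:,0],q[:,1]); a=np.arctan2(r,q[:,2]); return np.c_[c['cx']+q[:,0]/r*a*f,c['cy']+q[:,1]/r*a*f]
E
python3 -W ignore - <<'E'
from h import *
from cell import manip
c=manip.camera_model('wrist')
print('bar pred',wproj(T(HE,[(-.075,.055,.178),(-.075,-.055,.178),(-.075,0,.178)]),c).round(), 'cover back/front',wproj(T(HE,[(.11,.11,.136),(.11,-.11,.136),(-.11,.11,.136),(-.11,-.11,.136)]),c).round().tolist())
p,o=handlepose(0,.55,-1,.045); manip.movel(p,vel=.12)
print(manip.get_t(),manip.get_force())
c=manip.camera_model('wrist'); im=manip.read_camera("wrist"); cv2.imwrite("pics/w8.png",im[:,:,::-1])
print('bar pred',wproj(T(HE,[(-.075,.055,.178),(-.075,-.055,.178),(-.075,0,.178)]),c).round())
im=manip.read_camera("scene"); cv2.imwrite("pics/s8.png",cv2.resize(im[100:200,230:350,::-1],(720,600),interpolation=cv2.INTER_CUBIC))
E
```

```text
bar pred [[282. 275.]
 [282. 139.]
 [282. 211.]] cover back/front [[178.0, 261.0], [165.0, 86.0], [337.0, 316.0], [349.0, 69.0]]
23.8917 [ 0.86527452  1.11874391 -0.41985866]
bar pred [[283. 322.]
 [282. 149.]
 [282. 245.]]
```

View pics/w8.png

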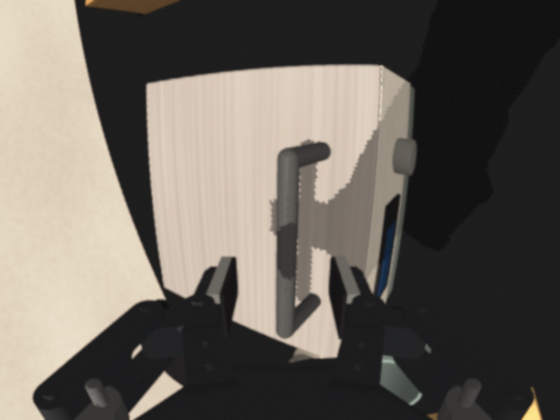

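View pics/s8.png

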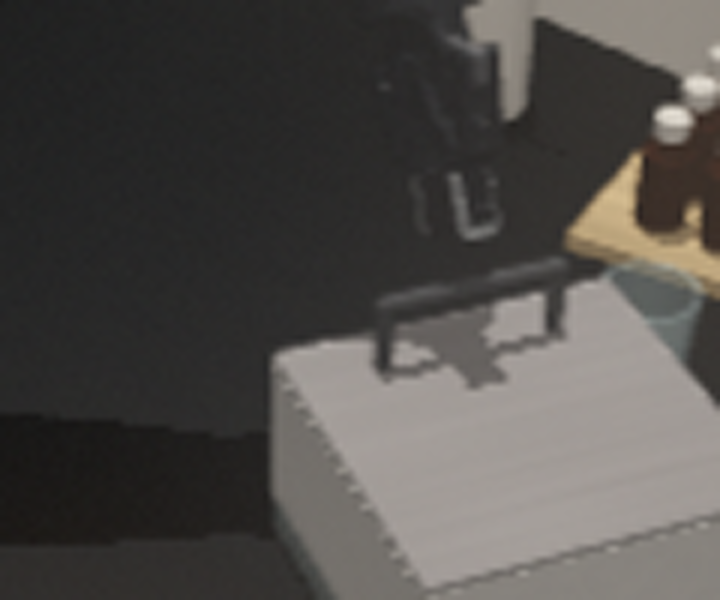

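The bar sits at column 287 with the jaw midpoint at about 286, so it's centred. I'll advance to the grasp and check the depth.

```bash
python3 -W ignore - <<'E'
from h import *
from cell import manip
for b in (.02,.008,0):
    p,o=handlepose(0,.55,-1,b); manip.movel(p,vel=.06); print(b,manip.get_t(),np.round(manip.get_force(),1))
im=manip.read_camera("wrist"); cv2.imwrite("pics/w9.png",im[:,:,::-1])
im=manip.read_camera("scene"); cv2.imwrite("pics/s9.png",cv2.resize(im[120:180,270:342,::-1],(720,600),interpolation=cv2.INTER_CUBIC))
E
```

```text
0.02 24.5583 [-0.3 -0.5 -0.3]
0.008 24.9083 [ 0.1  0.1 -0.3]
0 25.1917 [-0.4 -0.8  0.1]
```

View pics/w9.png

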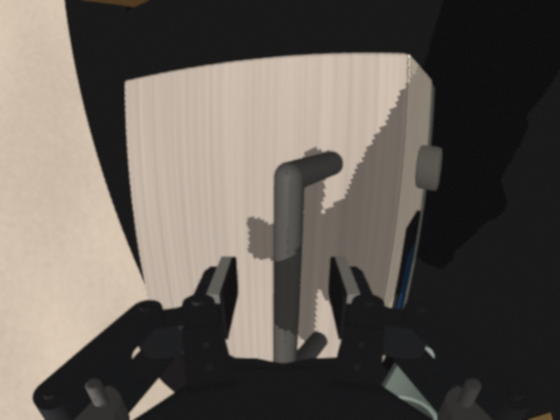

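View pics/s9.png

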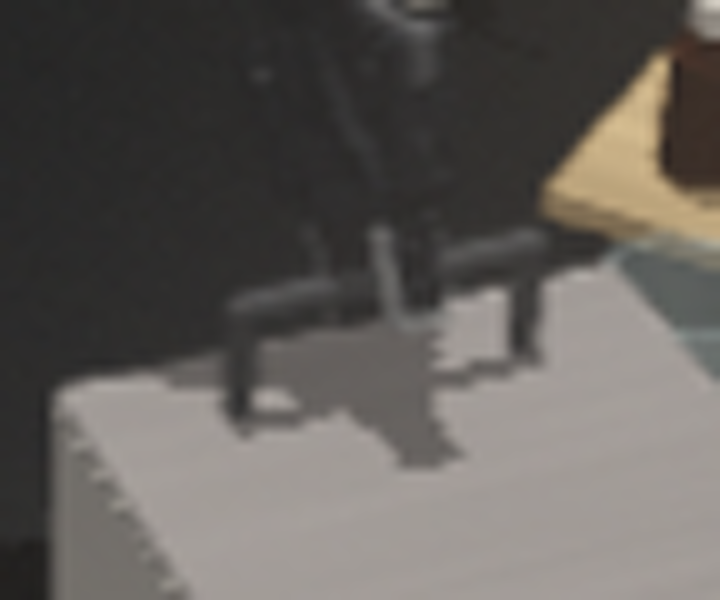

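The fingers straddle the bar, with the near finger's tip below it at (400,322) in the crop. Now closing.

```bash
python3 -W ignore - <<'E'
from h import *
from cell import manip
manip.command_gripper(0.0); print(manip.get_t(),manip.get_finger_gap(),np.round(manip.get_force(),1),manip.get_wrist_torque())
im=manip.read_camera("wrist"); cv2.imwrite("pics/w10.png",im[:,:,::-1])
im=manip.read_camera("scene"); cv2.imwrite("pics/s10.png",cv2.resize(im[120:180,270:342,::-1],(720,600),interpolation=cv2.INTER_CUBIC))
E
```

```text
25.7 0.009993866348364439 [-4.4  3.6 -0.1] [ 0.79440937  1.01773812 -0.06865341]
```

View pics/s10.png

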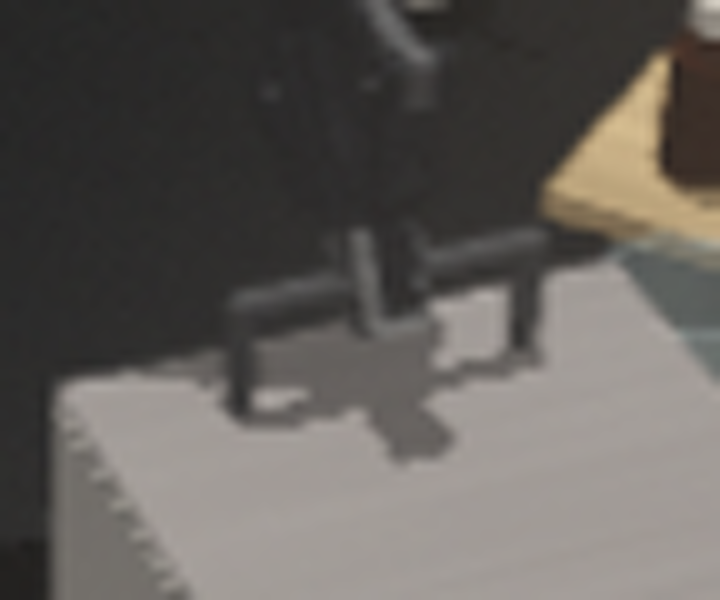

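The gap is 10 mm on the bar, so it's held. Next I'll lift along the hinge arc, turning with the cover.

```bash
python3 -W ignore - <<'E'
from h import *
from cell import manip
for th in np.linspace(0,.785,9)[1:6]:
    p,o=handlepose(th,.55,-1); manip.movel(p,vel=.06,attitude=o); f=manip.get_force()
    print(round(th,3),round(manip.get_t(),2),np.round(f,1),np.round(manip.get_wrist_torque(),2),round(manip.get_finger_gap(),4))
    if np.linalg.norm(f)>40: break
im=manip.read_camera("scene"); cv2.imwrite("pics/s11.png",cv2.resize(im[80:250,220:390,::-1],(600,600),interpolation=cv2.INTER_CUBIC))
E
```

```text
0.098 26.21 [-5.1  4.1  0.5] [ 0.78  1.11 -0.04] 0.0098
0.196 26.62 [-5.4  3.8  2.2] [ 0.7   1.04 -0.18] 0.0102
0.294 27.02 [-5.6  1.7  1.6] [ 0.56  0.98 -0.22] 0.0101
0.392 27.43 [-5.4  1.5  3.1] [ 0.35  0.97 -0.24] 0.01
0.491 27.84 [-5.7  0.3  2.9] [ 0.13  0.94 -0.19] 0.0101
```

View pics/s11.png

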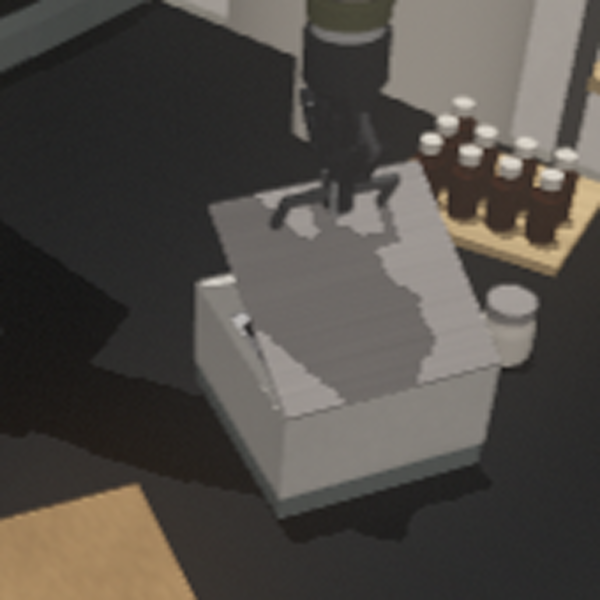

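The cover is following at about 28 degrees with low forces, so I'll go on to 45.

```bash
python3 -W ignore - <<'E'
from h import *
from cell import manip
for th in np.linspace(0,.785,9)[6:]:
    p,o=handlepose(th,.55,-1); manip.movel(p,vel=.06,attitude=o); f=manip.get_force()
    print(round(th,3),round(manip.get_t(),2),np.round(f,1),np.round(manip.get_wrist_torque(),2),round(manip.get_finger_gap(),4))
im=manip.read_camera("scene"); cv2.imwrite("pics/s12f.png",im[:,:,::-1]); b=cv2.resize(im[80:250,220:390,::-1],(600,600),interpolation=cv2.INTER_CUBIC); cv2.imwrite("pics/s12.png",b)
im=manip.read_camera("top"); cv2.imwrite("pics/t12.png",cv2.resize(im[150:320,120:470,::-1],(796,387)))
for th in (.6,.7,.785,.87,.97):
    q=proj(T(HE,[flap(th,.11,.13,.22,.006,y) for y in(.11,-.11)]+[flap(th,.11,.13,0,.006,y) for y in(.11,-.11)]+[flap(th,.11,.13,.185,.048,y) for y in(.055,-.055)]),'scene'); print(th,((q-[220,80])*3.529).round(0).tolist())
E
```

```text
0.589 28.3 [-6.2 -0.5  2.7] [-0.12  0.91 -0.18] 0.0101
0.687 28.71 [-5.6 -2.1  2.4] [-0.4   0.87 -0.12] 0.0096
0.785 29.12 [-5.9 -3.6  3.7] [-0.54  0.82 -0.05] 0.0098
0.6 [[420.0, 147.0], [208.0, 194.0], [499.0, 360.0], [286.0, 420.0], [398.0, 173.0], [289.0, 198.0]]
0.7 [[430.0, 138.0], [215.0, 186.0], [499.0, 361.0], [286.0, 421.0], [407.0, 170.0], [297.0, 195.0]]
0.785 [[439.0, 132.0], [221.0, 180.0], [500.0, 361.0], [286.0, 421.0], [416.0, 169.0], [304.0, 195.0]]
0.87 [[448.0, 128.0], [227.0, 177.0], [500.0, 362.0], [286.0, 422.0], [425.0, 170.0], [312.0, 196.0]]
0.97 [[460.0, 125.0], [236.0, 174.0], [500.0, 363.0], [286.0, 422.0], [436.0, 173.0], [322.0, 199.0]]
```

View pics/s12.png

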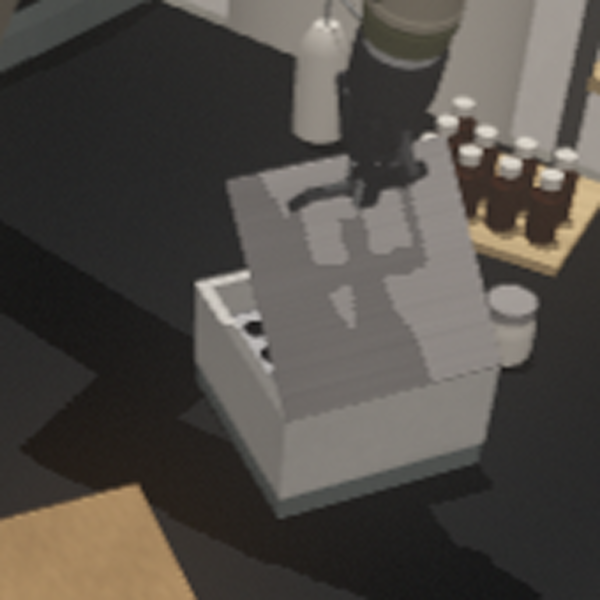

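View pics/t12.png

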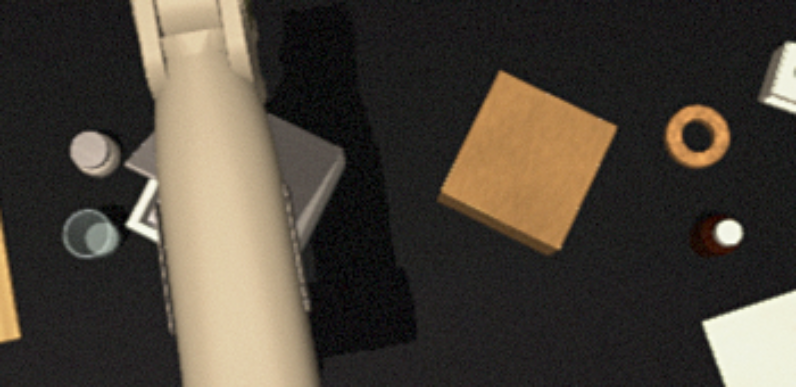

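```bash
python3 -W ignore - <<'E'
from h import *
from cell import manip
t=lambda u,v:np.array([120+u/2.274,150+v/2.274]); s=lambda u,v:np.array([110+u/2.4,120+v/2.4]); g=lambda u,v:np.array([220+u/3.529,80+v/3.529])
F=lambda th,d,h,y:flap(th,.11,.13,d,h,y)
def obs(th): return [('top',t(200,83),F(0,0,.006,.11)),('top',t(344,155),F(0,0,.006,-.11)),('top',t(128,228),F(0,.22,.006,.11)),('top',t(275,298),F(0,.22,.006,-.11)),
('scene',s(398,95),F(0,.22,.006,-.11)),('scene',s(458,187),F(0,0,.006,-.11)),('scene',s(602,153),F(0,0,.006,.11)),
('scene',g(228,180),F(th,.22,.006,-.11)),('scene',g(443,136),F(th,.22,.006,.11)),('scene',g(284,420),F(th,0,.006,-.11)),('scene',g(497,368),F(th,0,.006,.11)),('top',t(126,163),F(th,.22,.006,.11)),
('scene',g(292,204),F(th,.185,.048,-.055))]
# parameters: heater pose, theta, small per-camera pixel offset
def f(p):
    off={'top':p[4:6],'scene':p[6:8]}
    return np.r_[np.concatenate([proj(T(p,L),n)[0]+off[n]-uv for n,uv,L in obs(p[3])]),p[4:]/1.0]
r=least_squares(f,[*HE,.78,0,0,0,0],loss='soft_l1'); C=np.linalg.inv(r.jac.T@r.jac); print(r.x.round(3),np.sqrt(np.diag(C))[3],np.round(r.fun[:26].reshape(-1,2),1).tolist())
print(np.array(manip.get_position())-handlepose(.785,.55,-1)[0],manip.get_t())
E
```

```text
[ 0.546  0.21  -0.471  0.804  0.242  0.653  0.774  1.158] 0.01858932269508616 [[0.6, 0.4], [0.0, -1.1], [-0.4, -0.5], [-1.4, 0.1], [-1.3, -0.3], [-0.9, 0.8], [0.2, -1.1], [-1.5, 0.4], [-0.0, -0.1], [0.0, 1.0], [0.7, -0.4], [0.5, 0.1], [3.9, -1.8]]
[-5.38432190e-04 -1.56664317e-03 -4.03549162e-05] 29.2167
```

```bash
python3 -W ignore - <<'E'
from h import *
from cell import manip
g=lambda u,v:np.array([180+u/4.8,190+v/4.8])
O=[(g(103,202),.19,-.09),(g(381,130),.19,.09),(g(182,443),0,-.09),(g(490,352),0,.09)]
r=least_squares(lambda p:np.r_[np.concatenate([proj(T(CA,flap(p[0],.095,.11,d,.005,y)),'scene')[0]+p[1:]-uv for uv,d,y in O]),p[1:]/2],[0,0,0]); print('lid',r.x.round(3),r.fun.round(1))
a=np.array(manip.get_position()); manip.sleep(1.0); print(manip.get_position()-a,np.round(manip.get_force(),1),manip.get_finger_gap())
im=manip.read_camera("top"); m=cv2.absdiff(im,cv2.cvtColor(cv2.imread("pics/top0.png"),cv2.COLOR_BGR2RGB)).max(2)
for n,(u,v) in dict(bottle=(437,253),beaker=(160,252),jar=(161,217),ring=(427,210)).items(): print(n,np.percentile(m[v-14:v+14,u-14:u+14],99))
im=manip.read_camera("scene"); cv2.imwrite("pics/s13.png",im[:,:,::-1])
E
```

```text
lid [-0.004  0.681  0.714] [-0.2  0.2 -0.2 -0.1  0.1  0.2  0.1 -0.4  0.3  0.4]
[-5.11024898e-05  1.77774019e-05 -5.08157079e-05] [-4.9 -4.3  2.2] 0.010207704352526329
bottle 21.0
beaker 21.16999999999996
jar 19.0
ring 17.16999999999996
```

View pics/s13.png

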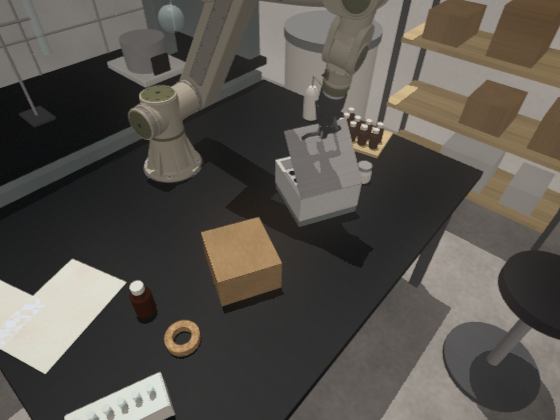

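The picture shows the carton shut at (242,260), the cover held half open at (320,155), and the loose things unmoved. The lid fits at -0.004 rad, and the cover at about 0.80 rad with no drift over a second. Handing in.

Run:
```python
from cell import manip
print(manip.get_t()); manip.sign_off()
```

```text
30.3167
the job is handed in; nothing more can be done
```

I shut the carton lid first, then lifted the heater cover by its bar handle. I handed in at 30.3 s of the 51 s allowed, with the arm still holding the cover at about 45 degrees.

- **Carton lid:** I pushed it down with the closed fingers until it stopped hard at about 15 N. A fit to the scene picture puts it at -0.004 rad, which is shut. No camera sees the tab itself, so I take it as tucked from the level lid and the hard stop.
- **Heater cover:** A two-camera fit gives 0.80 ± 0.02 rad, about 46 degrees; the arm's own motion gives 0.785. Over a 1 s hold the TCP moved less than 0.1 mm. The finger gap was steady at 10 mm, though the bar is stated as 12 mm. The force on the tool was about 7 N.
- **Loose things:** The top view shows no change around the bottle, beaker, jar and cork ring.
- **What disagreed:** The fingertips are about 30–37 mm short of the reported TCP, judged from the scene picture and the lid contact. Because of this my first push left the lid about 0.07 rad open. I saw it in the pictures, pushed again, and allowed for the offset in the handle grasp.

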